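# Lay a capillary plate under a swing-arm magnifier

## Robot

A 7-joint arm with a two-finger parallel gripper is mounted at the origin on a cart in front of the work surface, level with it; the furniture and walls round the work are solid. World frame = base frame: x ahead of the robot, y to its left, z up, the work surface at z = 0. Lengths are in m, angles in rad, forces in N, time in s.
With the tool pointing down it reaches from about 0.4 to 0.875 m from the base axis. Payload 19.3 kg.
Tool frame: the origin (TCP) lies between the finger pads; the fingertips stand bot.tcp_to_tips ahead of it and the grasp point (between the pads) is the TCP (bot.tcp_to_tips is the distance from the TCP to the fingertips, in m); z points along the fingers, y is the line along which they close (so a half turn about z gives the same grasp; the last joint's range is limited). The gripper opens to 85 mm and grips with 20 to 120 N. Pads are 22 mm wide; open, the fingers measure 114 mm over their backs; the gripper's body (76 mm by 85 mm) begins 54 mm behind the grasp point. The pads swing forward as they close: fully open they stand 13 mm farther back than shut.
Start: joints at [1.205, 0.521, -0.036, 1.599, 0.021, 1.021, -0.113], TCP at [0.182, -0.598, 0.25] pointing down, gripper open.
Joint ranges: [-2.91, 2.91], [-0.3, 2.13], [-1.5, 1.42], [0.17, 2.43], [-1.26, 4.41], [0.16, 1.93], [-2.52, 2.52]. Speed limits (rad/s): [1.89, 1.89, 2.39, 2.39, 3.01, 3.01, 3.01].

## Interface

Orientations are given as [roll, pitch, yaw] about the fixed x, y, z axes, in that order (R = Rz(yaw) Ry(pitch) Rx(roll)).
In Python, from workcell import telemetry, grab_frame, bot gives the robot as it stands. The module is installed in compiled form; this text tells all that it offers.
- The arm moves only by the shell command python3 -m crank 'ROWS' [FORCE]. ROWS is text: rows parted by semicolons, each of 7 numbers parted by spaces: the finger opening in m, from 0 to 0.0854, then the shift along the tool's x, y, z in m, then the turn, a rotation vector about the tool's x, y, z in degrees. A call has exactly 8 rows; each row shifts and turns the commanded pose from where the row before left it, along the tool's axes as they then stand; what a row does not reach is not made up. A row lasts 1/12 s, in which the tool goes at most 41.7 mm and 7.16 degrees, less where a joint would pass 70% of its speed; a pose out of reach is approached as far as the arm can. A call with a gripper value outside its range is refused whole. The fingers move at their own pace and stop on an object; FORCE is the grip in N (left out, the last holds). Time passes only in rows, so rows that do not move let the fingers close, or fill a call up. It gives the time, the measured TCP pose, the force, the opening and the grip force at its end, in the units of the state.
- telemetry.observe(): the state, without advancing time (a new reading comes with each control period).
- grab_frame(name): name is "scene" or "top" or "wrist"; returns a dict with "pixels" (384x512x3 uint8, red, green, blue), "depth" (384x512 float32, m along the optical axis (not along the pixel's ray), 0 where there is no reading), "vertical_fov" (degrees; the focal length in pixels is half the picture's height over the tangent of half this angle, whatever the lens; pixels are square), "cx", "cy" (the principal point, pixels), "distortion" ([k1, k2, p1, p2, k3] as OpenCV has them; the pictures are not rectified), "R" (3x3) and "t" (3): a world point X has camera coordinates R X + t; the wrist camera has in their place "hand_eye" (4x4, takes a point from camera to tool coordinates, whose origin is the TCP and whose axes are the flange's). Camera axes: x right, y down, z forward; pixel columns grow to the right and rows downward; lengths in m; the calibration is good to about 2 mm. A picture is of the moment at which its call begins: read the wrist's pose just before it.
- bot.job_done(): hands the job in; it is judged then, once.
The state is a dict: "clock": time; "qpos": joint angles; "qd": joint speeds; "joint_efforts": joint torques, N m; "position": TCP position; "tool_rot": TCP orientation; "force": force on the tool from outside, world axes, zero at the start; "moment": the same for the moment, N m; "grip_width": finger opening in m; "finger_force": force on a finger pad.
Only numpy, scipy, OpenCV 4.12 (cv2) and the standard library are available. Lean on these libraries where they do the work, as an engineer would, in place of code of your own. Each camera call takes 0.05 s, during which the arm holds its last target. There are 200 camera calls.

## Task

Swing the magnifier arm of the white reading stand well clear of the stage, to the side where no bottle stands in its way. Then lay the long perforated capillary plate gently, flat and lengthwise on the stage between its two end stops, let go of it, and only then swing the magnifier back so that the lens is centred over the plate. Leave the bottle, the staining jar and the timer where they stand.

Things in the scene. Friction and masses are not known exactly. Their poses are not given: they have to be found in the camera images.
- stand: white stand, fixed. Origin: on the worktop under the stage centre; x from the stage to the post, y along the stage, z up. Stage 66 (x) by 156 (y) mm, its grey top 13 mm high. End stops at y = +-74 mm, 18 mm high, 50 mm wide, leave 142 mm between them. Steel post, diameter 16 mm, at x = +120 mm on a round foot, diameter 72, 15 mm high
- stage_center (a point): centre of the top face of the stage, 13 mm above the worktop; axes as the stand's
- pivot (a point): point on the vertical axis of the post, at the arm's height (67 mm above the worktop); the hinge cap over it ends at 82 mm
- lens_arm (a joint): angle of the magnifier arm about the vertical post, rad, -1.35 to 1.35; stays where left. 0: arm points along the stand's -x, lens over the stage; positive: counter-clockwise seen from above (lens goes to the stand's -y side). A bar 16 mm wide, 62 to 72 mm above the worktop, with a black lens ring at its end
- lens_center (a point): centre of the magnifier lens, 120 mm from the post axis; its black ring has 82 mm outer diameter and is 62 to 72 mm above the worktop
- knob (a point): grip point of the blue upright round knob on the bar, 66 mm from the post axis: diameter 20 mm, from the bar (72 mm above the worktop) up to 106 mm; the point lies on its axis 92 mm above the worktop
- plate: loose cream capillary plate, 34 (x) by 126 (y) by 9 mm, a flat perforated bar; origin at the centre of its underside, y along its length, z up; starts flat on the worktop to the left or right of the stand
- bottle: loose white reagent bottle with a blue cap and green band, 48 mm diameter, 98 mm tall, taller than the magnifier arm; stands at one side of the stand in the way of the arm; origin at the centre of its underside
- lab_timer: loose low timer with keys on top, 70 x 66 x 19 mm, lies at the other side of the stand; the arm passes over it; origin at the centre of its underside
- jar: loose square staining jar with pink contents, 58 x 58 mm, 90 mm tall, on the other side of the stand from the plate; origin at the centre of its underside

How it is judged:
On the way, in this order (a step that is already met when the one before it is completed fails the run):
1. the magnifier arm is swung clear of the stage (more than 0.85 rad to either side) ((value of joint lens_arm above 0.85 rad or value of joint lens_arm below -0.85 rad)), for 0.2 s.
2. the plate lies released on the stage between the end stops while the arm is still clear ((value of joint lens_arm above 0.85 rad or value of joint lens_arm below -0.85 rad) and x of plate in the frame of stage_center between -0.016 and 0.016 m and y of plate in the frame of stage_center between -0.01 and 0.01 m and z of plate in the frame of stage_center between -0.004 and 0.004 m and angle between the y axis of plate and the y axis of stand, either way round below 0.2 rad and angle between plate's own z axis and vertical below 0.06 rad and linear speed of plate below 0.02 m/s and contact force between the fingers and plate below 0.1 N), for 0.2 s.
At the end, for the whole second after the job is handed in: The plate lies flat and released on the stage between the end stops (centre within 16 mm across and 10 mm along the stage of the stage's centre, lengthwise within 0.2 rad), and the lens is at rest with its centre within 20 mm of the plate's centre seen from above (x of plate in the frame of stage_center between -0.016 and 0.016 m and y of plate in the frame of stage_center between -0.01 and 0.01 m and z of plate in the frame of stage_center between -0.004 and 0.004 m and angle between the y axis of plate and the y axis of stand, either way round below 0.2 rad and angle between plate's own z axis and vertical below 0.06 rad and linear speed of plate below 0.02 m/s and contact force between the fingers and plate below 0.1 N and horizontal distance between lens_center and plate below 0.02 m and velocity of joint lens_arm between -0.05 and 0.05 rad/s); the robot touches nothing.
It fails at once if the bottle is shifted by more than 15 mm or tipped (distance of bottle from where it was at the start of the episode above 0.015 m or angle between bottle's own z axis and vertical above 0.2 rad).
It fails at once if the staining jar is shifted by more than 15 mm or tipped (distance of jar from where it was at the start of the episode above 0.015 m or angle between jar's own z axis and vertical above 0.2 rad).
It fails at once if the timer is shifted by more than 15 mm or tipped (distance of lab_timer from where it was at the start of the episode above 0.015 m or angle between lab_timer's own z axis and vertical above 0.2 rad).
It fails at once if the plate is pressed or dropped on the stand with more than 30 N (contact force between plate and stand above 30 N).
It fails at once if the magnifier arm strikes the bottle with more than 5 N (contact force between lens_arm and bottle above 5 N).
It also fails if it takes over 64 s, if anything falls off the work surface, if the arm or the gripper's body presses on something with over 40 N, if the wrist force passes 120 N, or if a joint passes its speed limit or range.

## Working session

There is one attempt and no reset: what is moved stays moved. The work goes in short steps, Python scripts to look and compute and a shell command to move; the robot and the scene stay as the last step left them, time stands still between calls to the robot, and variables do not carry over. Pictures are saved under pics/ and viewed, at most 10 in all, crops included, and the job is handed in when it is done.

```bash
mkdir -p pics
cat > h.py <<'E'
import numpy as np, cv2, pickle
from workcell import telemetry, grab_frame, bot
def snap(n,f):
    s=telemetry.observe(); d=grab_frame(n)
    cv2.imwrite('pics/'+f+'.png',d['pixels'][...,::-1]); pickle.dump((s,d),open('pics/'+f+'.pkl','wb')); return s,d
def K(d):
    f=192/np.tan(np.radians(d['vertical_fov'])/2); return np.array([[f,0,d['cx']],[0,f,d['cy']],[0,0,1.]])
def cloud(d,s=None):
    H,W=d['depth'].shape; u,v=np.meshgrid(np.arange(W),np.arange(H))
    p=cv2.undistortPoints(np.stack([u,v],-1).reshape(-1,1,2).astype(np.float64),K(d),np.array(d['distortion'],float)).reshape(-1,2)
    z=d['depth'].reshape(-1,1); c=np.hstack([p*z,z])
    if 'R' in d: w=(c-np.array(d['t']))@np.array(d['R'])
    else:
        T=np.array(d['hand_eye']); c=c@T[:3,:3].T+T[:3,3]
        from scipy.spatial.transform import Rotation as Ro
        w=c@Ro.from_euler('xyz',s['tool_rot']).as_matrix().T+np.array(s['position'])
    w[z[:,0]==0]=np.nan
    return w.reshape(H,W,3)
E
python3 - <<'E'
from h import *
s,d=snap('top','top'); snap('scene','scene')
print(s['clock'],s['position'],s['tool_rot'],bot.tcp_to_tips,d['R'],d['t'])
E
```

```text
0.0 [ 0.18203886 -0.59756153  0.24969593] [-3.14041873e+00  1.22409501e-04  2.95825059e-01] 0.019 [[ 1.06797784e-02 -9.99941877e-01  1.47847780e-03]
 [-9.90887255e-01 -1.07815859e-02 -1.34261702e-01]
 [ 1.34269838e-01 -3.11195898e-05 -9.90944806e-01]] [-0.00365921  0.5124086   1.19199667]
```

View pics/top.png

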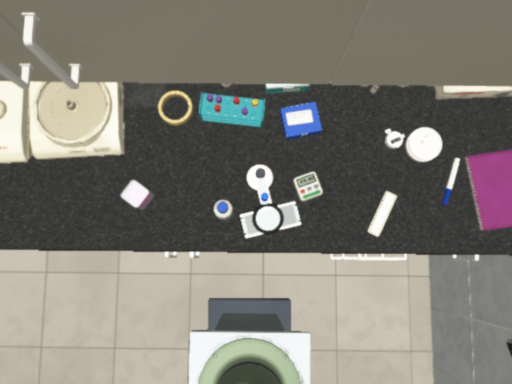

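View pics/scene.png

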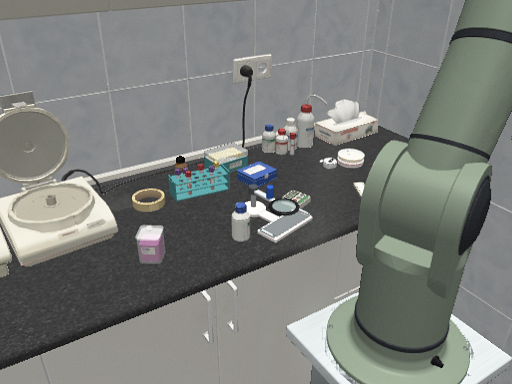

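Top view: stage at about (270,220) with lens (268,218), blue knob (264,197), post (260,173); bottle (223,208) on the left, timer (308,186) on the right, plate (382,214) right, jar (136,194) left. So the arm swings right (positive angle).

Run:
```python
from h import *
s,d=pickle.load(open('pics/top.pkl','rb')); w=cloud(d); im=d['pixels'].astype(int); hsv=cv2.cvtColor(d['pixels'],cv2.COLOR_RGB2HSV)
def blob(m,x0,y0,x1,y1):
    M=np.zeros(m.shape,bool); M[y0:y1,x0:x1]=m[y0:y1,x0:x1]; return M
blue=(hsv[...,1]>150)&(abs(hsv[...,0].astype(int)-112)<15)
for n,m in dict(knob=blob(blue,255,188,274,205),cap=blob(blue,212,198,234,218),plate=blob(hsv[...,2]>150,362,185,402,242),
  timer=blob(hsv[...,2]>130,292,168,325,203),jar=blob(hsv[...,2]>130,118,178,155,210)).items():
    P=w[m]; P=P[~np.isnan(P[:,0])]; print(n,len(P),np.median(P,0).round(4),P.min(0).round(3),P.max(0).round(3))
    if n in('plate',):
        r=cv2.minAreaRect(P[:,:2].astype(np.float32)); print(r)
# stage: white/grey points z<0.03 & >.005
P=w[blob(np.isfinite(w[...,2])&(w[...,2]>.007)&(w[...,2]<.026),234,198,304,242)]; r=cv2.minAreaRect(P[:,:2].astype(np.float32)); print('stage',len(P),r,cv2.boxPoints(r))
P=w[blob(np.isfinite(w[...,2])&(w[...,2]>.05)&(w[...,2]<.11),245,160,290,242)]; print(np.c_[P].min(0),P.max(0))
P=w[blob(np.isfinite(w[...,2])&(w[...,2]>.074)&(w[...,2]<.09),245,160,275,187)]; print('cap',P.mean(0),len(P))
P=w[blob(np.isfinite(w[...,2])&(w[...,2]>.055)&(w[...,2]<.077),250,203,290,237)]; print('ring',cv2.minEnclosingCircle(P[:,:2].astype(np.float32)),len(P))
```

```text
knob 29 [ 0.4972 -0.0345  0.1065] [ 0.492 -0.042  0.103] [ 0.505 -0.029  0.111]
cap 61 [0.4712 0.0714 0.0968] [0.461 0.061 0.091] [0.482 0.082 0.102]
plate 597 [ 0.4686 -0.3595  0.009 ] [ 0.406 -0.403 -0.005] [ 0.532 -0.32   0.016]
((0.46957239508628845, -0.36163759231567383), (0.03778192773461342, 0.1287866234779358), 64.38496398925781)
timer 605 [ 0.5399 -0.1548  0.0169] [ 0.496 -0.198 -0.003] [ 0.585 -0.114  0.026]
jar 510 [0.5058 0.2998 0.0757] [ 0.472  0.266 -0.005] [0.543 0.35  0.093]
stage 753 ((0.4485282599925995, -0.056855350732803345), (0.11683221161365509, 0.17367346584796906), 0.2915802299976349) [[ 0.389671    0.02968298]
 [ 0.39055482 -0.14398824]
 [ 0.5073855  -0.14339368]
 [ 0.5065017   0.03027754]]
[ 0.40803519 -0.08527355  0.06065974] [ 0.576954   -0.00485498  0.10976895]
cap [ 0.56263682 -0.0245115   0.07981489] 97
ring ((0.44769686460494995, -0.044695112854242325), 0.04076831787824631) 768
```

Run:
```python
from h import *
s,d=pickle.load(open('pics/top.pkl','rb')); w=cloud(d)
g=d['pixels'].min(-1); z=w[...,2]
m=np.zeros(g.shape,bool); m[200:242,234:306]=True
m&=(g>110)&(z<.03)&(z>-.006)
n,l,st,c=cv2.connectedComponentsWithStats(m.astype(np.uint8)); print(st.tolist())
P=w[m]; P=P[(P[:,0]<.50)]
r=cv2.minAreaRect(P[:,:2].astype(np.float32)); print(r, cv2.boxPoints(r))
cv2.imwrite('pics/crop.png',cv2.resize(d['pixels'][150:250,190:330,::-1],None,fx=5,fy=5,interpolation=2))
```

```text
[[0, 0, 512, 384, 195771], [259, 200, 3, 4, 10], [268, 200, 4, 3, 12], [277, 201, 25, 29, 465], [301, 200, 5, 1, 5], [239, 211, 25, 28, 345]]
((0.4598650336265564, -0.052451953291893005), (0.09148244559764862, 0.16151298582553864), 14.4769868850708) [[ 0.3953878   0.01430547]
 [ 0.43576458 -0.14207917]
 [ 0.5243423  -0.11920938]
 [ 0.4839655   0.03717527]]
```

View pics/crop.png

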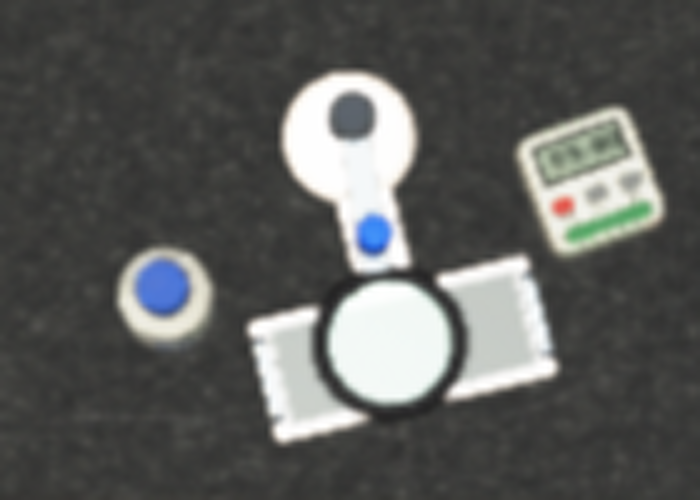

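The crop shows the stage's bounds clearly: corners near (250,325), (528,258), (557,372), (280,440) in crop pixels. I refit using only those two components and check against the post.

Run:
```python
from h import *
s,d=pickle.load(open('pics/top.pkl','rb'))
# ray of corner pixels to z=0.013
uv=np.array([[250,325],[528,258],[557,372],[280,440.]])/5+[190,150]-.4
uv=np.vstack([uv,np.array([[373,233],[352,113],[390,342]])/5+[190,150]-.4])
zz=[.014]*4+[.106,.082,.072]
p=cv2.undistortPoints(uv.reshape(-1,1,2),K(d),np.array(d['distortion'],float)).reshape(-1,2)
R=np.array(d['R']);C=-R.T@d['t'];D=np.c_[p,np.ones(7)]@R
W=np.array([C+D[i]*(zz[i]-C[2])/D[i][2] for i in range(7)]); print(W.round(4))
c=W[:4].mean(0); ax=W[0]-W[1]+W[3]-W[2]; yaw=np.arctan2(-ax[0],ax[1]); print('stage',c,'yaw',yaw,np.linalg.norm(W[0]-W[1]),np.linalg.norm(W[1]-W[2]))
x=np.array([np.cos(yaw),np.sin(yaw)]); print('pivot exp',c[:2]+.12*x)
w=cloud(d)
for n,(x0,y0,x1,y1) in dict(pl=(362,185,402,242)).items():
    g=d['pixels'].min(-1)[y0:y1,x0:x1]>120; P=w[y0:y1,x0:x1][g]; P=P[P[:,2]>.004]
    r=cv2.minAreaRect(P[:,:2].astype(np.float32)); print(r)
```

```text
[[ 0.4601  0.0285  0.014 ]
 [ 0.4984 -0.1225  0.014 ]
 [ 0.4364 -0.138   0.014 ]
 [ 0.3982  0.0115  0.014 ]
 [ 0.499  -0.035   0.106 ]
 [ 0.5649 -0.0244  0.082 ]
 [ 0.4468 -0.0452  0.072 ]]
stage [ 0.44827053 -0.0551316   0.014     ] yaw 0.24940965431262055 0.1556822426905244 0.06388014223335839
pivot exp [ 0.56455752 -0.02551177]
((0.4691948890686035, -0.3600919246673584), (0.0351627878844738, 0.12667691707611084), 64.5318832397461)
```

Everything agrees with the given sizes: pivot (0.5645,-0.025), stand yaw 0.249, joint about -0.08, plate at (0.469,-0.360) with its long axis at 154.5°. Now I go above the knob.

```bash
python3 -m crank '.085 0 0 0 0 0 7;.085 .02 -.025 .0025 0 0 0;.085 .02 -.025 .0025 0 0 0;.085 .02 -.025 .0025 0 0 0;.085 .02 -.025 .0025 0 0 0;.085 .02 -.025 .0025 0 0 0;.085 .02 -.025 .0025 0 0 0;.085 .02 -.025 .0025 0 0 0' 30
python3 -m crank '.085 .02 -.025 .0025 0 0 0;.085 .02 -.025 .0025 0 0 0;.085 .02 -.025 .0025 0 0 0;.085 .02 -.025 .0025 0 0 0;.085 .02 -.025 .0025 0 0 0;.085 .02 -.025 .0025 0 0 0;.085 .02 -.025 .0025 0 0 0;.085 .02 -.025 .0025 0 0 0'
python3 -m crank '.085 .02 -.025 .0025 0 0 0;.085 .02 -.025 .0025 0 0 0;.085 .02 -.025 .0025 0 0 0;.085 .02 -.025 .0025 0 0 0;.085 .0087 0 .0 0 0 0;.085 0 0 0 0 0 0;.085 0 0 0 0 0 0;.085 0 0 0 0 0 0'
python3 - <<'E'
from h import *
s,d=snap('wrist','w1'); print(s)
w=cloud(d,s); hsv=cv2.cvtColor(d['pixels'],cv2.COLOR_RGB2HSV)
b=(hsv[...,1]>150)&(abs(hsv[...,0].astype(int)-112)<15)&(w[...,2]>.095)&(w[...,1]<.02)
print(b.sum(),np.nanmean(w[b],0),np.nanmin(w[b],0),np.nanmax(w[b],0))
E
```

```text
clock: 0.77
position: [0.2902, -0.3998, 0.2326]
tool_rot: [-3.141, 0.0, 0.174]
force: [0.2, -0.6, -0.2]
grip_width: 0.0852
finger_force: 0.0
clock: 1.43
position: [0.4133, -0.1752, 0.2127]
tool_rot: [-3.142, 0.0, 0.173]
force: [0.6, -0.3, -0.3]
grip_width: 0.0853
finger_force: 0.0
clock: 2.1
position: [0.4822, -0.0639, 0.2026]
tool_rot: [3.141, 0.001, 0.172]
force: [-0.3, -0.6, 0.5]
grip_width: 0.0849
finger_force: 0.0
{'clock': 2.1, 'qpos': array([ 0.17779376,  0.37462284, -0.21265601,  1.99698546,  0.11031993,
        0.78152072, -1.49749954]), 'qd': array([ 0.00772285, -0.00713559, -0.00167696,  0.00158187,  0.00023776,
       -0.00012508, -0.00333356]), 'joint_efforts': array([-1.41451858e+00, -7.04617310e+01, -1.59436114e+00, -3.08857262e+01,
       -1.16266846e-02, -3.26761126e-02, -6.18584148e-03]), 'position': array([ 0.48222381, -0.0638788 ,  0.20264446]), 'tool_rot': array([3.14139784e+00, 8.30157702e-04, 1.72336699e-01]), 'force': array([-0.25608504, -0.59308288,  0.5078284 ]), 'moment': array([-0.01117749, -0.02211022,  0.04338671]), 'finger_force': 0.0, 'grip_width': 0.08493923836405011}
678 [ 0.50367355 -0.03311799  0.10480129] [ 0.49245534 -0.04199121  0.09507946] [ 0.51211662 -0.02306384  0.10774608]
```

```bash
python3 -m crank '.085 .0115 -.013 0 0 0 0;.085 .0115 -.0135 .005 0 0 0;.085 0 0 .02 0 0 0;.085 0 0 .025 0 0 0;.085 0 0 .025 0 0 0;.085 0 0 .02 0 0 0;.085 0 0 .0106 0 0 0;.085 0 0 0 0 0 0'
python3 -m crank '.06 0 0 0 0 0 0;.04 0 0 0 0 0 0;.03 0 0 0 0 0 0;.015 0 0 0 0 0 0;.015 0 0 0 0 0 0;.015 0 0 0 0 0 0;.015 0 0 0 0 0 0;.015 0 0 0 0 0 0' 20
```

```text
clock: 2.82
position: [0.4998, -0.0335, 0.0956]
tool_rot: [-3.141, 0.003, 0.173]
force: [-0.8, 0.0, -0.1]
grip_width: 0.0853
finger_force: 0.0
clock: 3.48
position: [0.5013, -0.0329, 0.0978]
tool_rot: [3.141, -0.001, 0.173]
force: [-1.3, -0.4, 8.9]
grip_width: 0.0193
finger_force: 21.1
```

```bash
python3 -m crank '.015 0 0 -.002 0 0 0;.015 .0001 .0035 0 0 0 -3;.015 .0001 .0035 0 0 0 -3;.015 .0001 .0035 0 0 0 -3;.015 .0001 .0035 0 0 0 -3;.015 .0001 .0035 0 0 0 -3;.015 .0001 .0035 0 0 0 -3;.015 .0001 .0035 0 0 0 -3'
```

```text
clock: 4.15
position: [0.509, -0.0557, 0.0989]
tool_rot: [-3.141, 0.001, 0.543]
force: [-1.8, 1.1, -5.8]
grip_width: 0.0189
finger_force: 22.4
```

```bash
python3 -m crank '.015 .0001 .0035 0 0 0 -3;.015 .0001 .0035 0 0 0 -3;.015 .0001 .0035 0 0 0 -3;.015 .0001 .0035 0 0 0 -3;.015 .0001 .0035 0 0 0 -3;.015 .0001 .0035 0 0 0 -3;.015 .0001 .0035 0 0 0 -3;.015 .0001 .0035 0 0 0 -3'
python3 -m crank '.015 .0001 .0035 0 0 0 -3;.015 .0001 .0035 0 0 0 -3;.015 .0001 .0035 0 0 0 -3;.015 .0001 .0035 0 0 0 -3;.015 .0001 .0035 0 0 0 -3;.015 .0001 .0035 0 0 0 -3;.015 .0001 .0035 0 0 0 -3;.015 .0001 .0035 0 0 0 -3'
```

```text
clock: 4.82
position: [0.5276, -0.0763, 0.0989]
tool_rot: [-3.14, 0.002, 0.961]
force: [-4.8, 0.6, -3.8]
grip_width: 0.019
finger_force: 22.7
clock: 5.48
position: [0.5532, -0.0874, 0.0989]
tool_rot: [-3.139, 0.001, 1.38]
force: [-5.3, -2.0, -2.3]
grip_width: 0.019
finger_force: 22.9
```

```bash
python3 -m crank '.015 0 0 0 0 0 0;.085 0 0 0 0 0 0;.085 0 0 0 0 0 0;.085 0 0 0 0 0 0;.085 0 0 0 0 0 0;.085 0 0 -.01 0 0 0;.085 0 0 -.02 0 0 0;.085 0 0 -.03 0 0 0'
python3 -m crank '.085 0 0 -.03 0 0 0;.085 0 0 -.01 0 0 -7;.085 0 0 0 0 0 -7;.085 0 0 0 0 0 -7;.085 0 0 0 0 0 -7;.085 0 0 0 0 0 -7;.085 0 0 0 0 0 -7;.085 0 0 0 0 0 -7'
python3 - <<'E'
from h import *
s,d=snap('top','t2'); print(s['position'],s['tool_rot'],s['qpos'])
E
```

```text
clock: 6.15
position: [0.5532, -0.0864, 0.1589]
tool_rot: [-3.138, -0.0, 1.378]
force: [-0.2, -0.6, -0.5]
grip_width: 0.085
finger_force: 0.0
clock: 6.82
position: [0.5543, -0.0867, 0.2001]
tool_rot: [3.141, 0.001, 2.239]
force: [0.5, -0.8, -0.3]
grip_width: 0.085
finger_force: 0.0
[ 0.55428119 -0.08670542  0.20010244] [3.14132910e+00 6.32899067e-04 2.23892446e+00] [ 0.6037124   0.58751438 -0.78891745  1.79311949  0.49731222  0.97057352
  0.27698022]
```

View pics/t2.png

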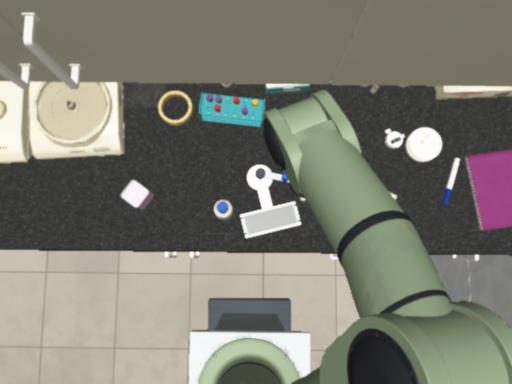

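The stage is clear, with arm and knob now right of the post (285,178). On to the plate.

```bash
python3 -m crank '.085 0 0 0 0 0 -6.5;.085 0 0 0 0 0 -6.5;.085 0 0 0 0 0 -6.5;.085 0 0 0 0 0 -6.7;.085 -.003 -.02 .002 0 0 0;.085 -.003 -.02 .002 0 0 0;.085 -.003 -.02 .002 0 0 0;.085 -.003 -.02 .002 0 0 0'
python3 -m crank '.085 -.003 -.022 .004 0 0 0;.085 -.003 -.022 .004 0 0 0;.085 -.003 -.022 .004 0 0 0;.085 -.003 -.022 .004 0 0 0;.085 -.003 -.022 .004 0 0 0;.085 -.003 -.022 .004 0 0 0;.085 -.003 -.022 .004 0 0 0;.085 -.003 -.022 .004 0 0 0'
python3 -m crank '.085 -.003 -.017 .004 0 0 0;.085 -.0015 -.01 0 0 0 0;.085 0 0 0 0 0 0;.085 0 0 0 0 0 0;.085 0 0 0 0 0 0;.085 0 0 0 0 0 0;.085 0 0 0 0 0 0;.085 0 0 0 0 0 0'
cat > pl.py <<'E'
from h import *
import sys
s,d=snap('wrist',sys.argv[1]); w=cloud(d,s); hsv=cv2.cvtColor(d['pixels'],cv2.COLOR_RGB2HSV)
m=(hsv[...,2]>150)&(w[...,2]>.004)&(w[...,2]<.02)
n,l,st,c=cv2.connectedComponentsWithStats(m.astype(np.uint8)); i=1+st[1:,4].argmax(); P=w[l==i]
r=cv2.minAreaRect(P[:,:2].astype(np.float32)); print(st[i],r,np.median(P[:,2])); print(s['position'],s['tool_rot'],s['qpos'][6])
s,d=pickle.load(open('pics/t2.pkl','rb')); w=cloud(d); m=np.zeros((384,512),bool); m[198:240,236:304]=1
m&=(d['pixels'].min(-1)>110)&(w[...,2]<.03)&(w[...,2]>-.006)
P=w[m]; P=P[(P[:,0]-.448)*np.cos(.249)+(P[:,1]+.055)*np.sin(.249)<.038]; print('stage',cv2.minAreaRect(P[:,:2].astype(np.float32)))
E
python3 pl.py w2
```

```text
clock: 7.53
position: [0.5298, -0.1647, 0.1917]
tool_rot: [-3.141, 0.0, 2.687]
force: [0.8, 0.3, -0.1]
grip_width: 0.0849
finger_force: 0.0
clock: 8.2
position: [0.4746, -0.3339, 0.1597]
tool_rot: [-3.141, 0.0, 2.687]
force: [-0.1, -0.5, 0.6]
grip_width: 0.0854
finger_force: 0.0
clock: 8.87
position: [0.4676, -0.3585, 0.1554]
tool_rot: [3.142, 0.0, 2.691]
force: [-0.2, -0.1, 0.1]
grip_width: 0.0853
finger_force: 0.0
[ 232  109   43  147 5954] ((0.4699597954750061, -0.3572242856025696), (0.03397044166922569, 0.1252819299697876), 64.14863586425781) 0.009363175816728644
[ 0.46758881 -0.35849637  0.15536779] [3.14156795e+00 1.03339110e-04 2.69108814e+00] 1.1397730488004272
stage ((0.4525890052318573, -0.06392555683851242), (0.07166701555252075, 0.18003375828266144), 14.537841796875)
```

View pics/w2.png

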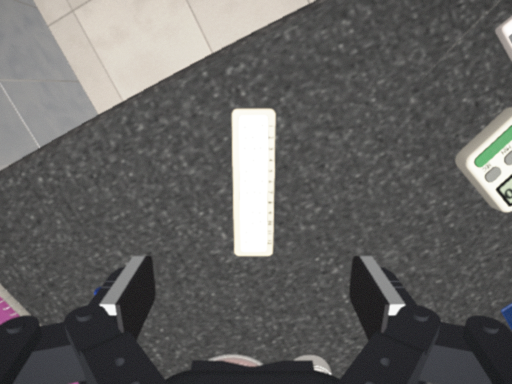

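```bash
python3 -m crank '.085 -.002 .0005 .02 0 0 0;.085 0 0 .025 0 0 0;.085 0 0 .025 0 0 0;.085 0 0 .025 0 0 0;.085 0 0 .02 0 0 0;.085 0 0 .013 0 0 0;.085 0 0 .006 0 0 0;.085 0 0 0 0 0 0'
python3 -m crank '.06 0 0 0.0015 0 0 0;.045 0 0 0 0 0 0;.04 0 0 0 0 0 0;.028 0 0 0 0 0 0;.028 0 0 0 0 0 0;.028 0 0 0 0 0 0;.028 0 0 0 0 0 0;.028 0 0 0 0 0 0' 30
```

```text
clock: 9.58
position: [0.4692, -0.3591, 0.0204]
tool_rot: [3.141, -0.001, 2.691]
force: [-0.4, 0.5, -0.5]
grip_width: 0.0848
finger_force: 0.0
clock: 10.25
position: [0.4695, -0.3598, 0.0205]
tool_rot: [-3.141, 0.001, 2.69]
force: [-1.6, 0.4, 7.8]
grip_width: 0.0325
finger_force: 29.4
```

```bash
python3 -m crank '.028 0 0 -.005 0 0 0;.028 0 0 -.015 0 0 0;.028 0 0 -.02 0 0 0;.028 0 0 -.025 0 0 0;.028 0 0 -.025 0 0 5;.028 0 0 -.02 0 0 6;.028 0 0 -.01 0 0 6;.028 0 0 0 0 0 6' 40
python3 -m crank '.028 0 0 0 0 0 6;.028 0 0 0 0 0 6;.028 0 0 0 0 0 6;.028 0 0 0 0 0 5;.028 0 0 0 0 0 4;.028 .008 .0015 0 0 0 0;.028 .014 .0025 0 0 0 0;.028 .02 .0036 0 0 0 0'
```

```text
clock: 10.92
position: [0.4703, -0.3599, 0.1435]
tool_rot: [3.141, 0.004, 2.284]
force: [0.3, -0.1, -1.1]
grip_width: 0.0327
finger_force: 40.6
clock: 11.58
position: [0.4661, -0.3161, 0.1401]
tool_rot: [3.141, 0.0, 1.82]
force: [-0.0, 0.4, -2.1]
grip_width: 0.0328
finger_force: 40.6
```

```bash
python3 -m crank '.028 .022 .004 0 0 0 0;.028 .022 .004 0 0 0 0;.028 .022 .004 0 0 0 0;.028 .022 .004 0 0 0 0;.028 .022 .004 0 0 0 0;.028 .022 .004 0 0 0 0;.028 .022 .004 0 0 0 0;.028 .022 .004 0 0 0 0'
python3 -m crank '.028 .022 .004 0 0 0 0;.028 .022 .004 0 0 0 0;.028 .018 .003 0 0 0 0;.028 .014 .002 0 0 0 0;.028 .006 .002 0 0 0 0;.028 0 0 0 0 0 0;.028 0 0 0 0 0 0;.028 0 0 0 0 0 0'
python3 - <<'E'
from h import *
s,d=snap('wrist','w3'); print(s['position'],s['tool_rot'],s['finger_force'])
E
```

```text
clock: 12.25
position: [0.4536, -0.1361, 0.1402]
tool_rot: [3.141, -0.0, 1.822]
force: [-0.1, -0.4, -1.7]
grip_width: 0.0326
finger_force: 40.6
clock: 12.92
position: [0.4488, -0.056, 0.1397]
tool_rot: [-3.141, 0.0, 1.818]
force: [0.9, 0.3, -1.3]
grip_width: 0.0323
finger_force: 40.6
[ 0.44876939 -0.05597996  0.13972844] [-3.14133530e+00  2.65415501e-04  1.81758481e+00] 40.55600881576538
```

View pics/w3.png

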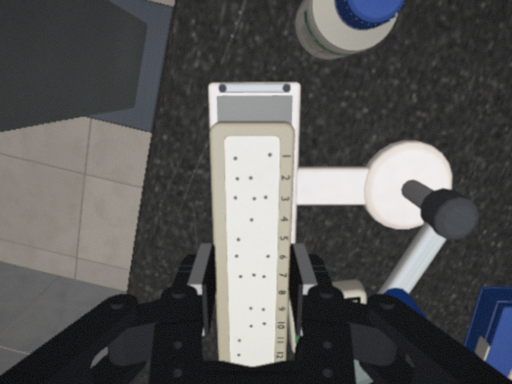

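The held plate's far end is at row 122 (cols 212–294); the stage's far stop is at rows 83–95 (cols 210–300), parallel to the plate. I compare both metrically.

Run:
```python
from h import *
s,d=pickle.load(open('pics/w3.pkl','rb')); w=cloud(d,s)
yaw=s['tool_rot'][2]; X=np.array([np.cos(yaw),np.sin(yaw)]); Y=np.array([np.sin(yaw),-np.cos(yaw)])
q=(w[...,:2]-s['position'][:2]); tx=q@X; ty=q@Y; z=w[...,2]
br=d['pixels'].min(-1)>90
m=br&(z>.10)&(z<.15); m[:, :205]=0; m[:,300:]=0; m[240:]=0
print('plate far x',np.percentile(tx[m],99.5),'y',np.percentile(ty[m],[1,99]),'z',np.median(z[m]))
yy=[200,170,150,135]
for v in yy: 
    c=np.where(m[v])[0]; print(v,ty[v,c[[0,-1]]].round(4),tx[v,c[0]].round(4))
m=br&(z>.006)&(z<.03); m[130:]=0; m[:,:200]=0; m[:,310:]=0
print('stage far x',np.percentile(tx[m],99.5),'y',np.percentile(ty[m],[1,99]))
for v in (88,100,110,118):
    c=np.where(m[v])[0]; print(v,ty[v,c[[0,-1]]].round(4),tx[v,c[0]].round(4),z[v,c[[0,len(c)//2,-1]]].round(3))
```

```text
plate far x 0.06461459604768806 y [-0.01550644  0.01714149] z 0.12840151459004026
200 [-0.016   0.0171] 0.0324
170 [-0.0158  0.0172] 0.0456
150 [-0.0155  0.0175] 0.0539
135 [-0.0157  0.0176] 0.0599
stage far x 0.12345952521245475 y [-0.02939119  0.0353186 ]
88 [-0.0294  0.0353] 0.078 [0.011 0.018 0.009]
100 [-0.0298  0.0346] 0.0697 [0.01  0.014 0.012]
110 [-0.0301  0.0351] 0.0626 [0.009 0.013 0.009]
118 [-0.0295  0.0353] 0.057 [0.011 0.013 0.01 ]
```

```bash
python3 -m crank '.028 .002 .002 .01 0 0 0;.028 0 0 .02 0 0 0;.028 0 0 .02 0 0 0;.028 0 0 .018 0 0 0;.028 0 0 .012 0 0 0;.028 0 0 .008 0 0 0;.028 0 0 .004 0 0 0;.028 0 0 0 0 0 0'
python3 -m crank '.028 0 0 .003 0 0 0;.028 0 0 .003 0 0 0;.028 0 0 .002 0 0 0;.028 0 0 .002 0 0 0;.028 0 0 .001 0 0 0;.028 0 0 .001 0 0 0;.028 0 0 .001 0 0 0;.028 0 0 0 0 0 0'
```

```text
clock: 13.63
position: [0.4501, -0.0528, 0.047]
tool_rot: [-3.141, -0.001, 1.818]
force: [-0.9, -0.2, -1.2]
grip_width: 0.0325
finger_force: 40.5
clock: 14.3
position: [0.4504, -0.0528, 0.0346]
tool_rot: [-3.142, -0.0, 1.818]
force: [0.0, -0.3, -1.1]
grip_width: 0.0324
finger_force: 40.5
```

```bash
python3 -m crank '.028 0 0 .0005 0 0 0;.028 0 0 .0005 0 0 0;.028 0 0 .0004 0 0 0;.028 0 0 0 0 0 0;.033 0 0 0 0 0 0;.036 0 0 0 0 0 0;.04 0 0 0 0 0 0;.045 0 0 0 0 0 0'
python3 -m crank '.055 0 0 0 0 0 0;.065 0 0 0 0 0 0;.065 0 0 0 0 0 0;.065 0 0 -.005 0 0 0;.065 0 0 -.015 0 0 0;.065 0 0 -.025 0 0 0;.065 0 0 -.03 0 0 0;.065 0 0 -.03 0 0 0'
python3 -m crank '.085 -.01 0 -.02 0 0 0;.085 -.01 0 0 0 0 0;.085 -.02 0 0 0 0 0;.085 -.02 0 0 0 0 0;.085 -.02 0 0 0 0 0;.085 0 0 0 0 0 0;.085 0 0 0 0 0 0;.085 0 0 0 0 0 0'
python3 - <<'E'
from h import *
s,d=snap('wrist','w4'); print(s['position'],s['tool_rot'],s['finger_force'])
E
```

```text
clock: 14.97
position: [0.4504, -0.0528, 0.0333]
tool_rot: [3.142, 0.0, 1.818]
force: [1.0, 0.8, 0.4]
grip_width: 0.045
finger_force: 0.0
clock: 15.63
position: [0.4497, -0.0525, 0.1396]
tool_rot: [-3.14, -0.001, 1.818]
force: [0.8, -0.9, -0.5]
grip_width: 0.0653
finger_force: 0.0
clock: 16.3
position: [0.4696, -0.1299, 0.1582]
tool_rot: [-3.141, -0.001, 1.818]
force: [-0.1, 1.2, 0.2]
grip_width: 0.0846
finger_force: 0.0
[ 0.46962968 -0.12990952  0.1582242 ] [-3.14133445e+00 -5.01413711e-04  1.81787816e+00] 0.0
```

View pics/w4.png

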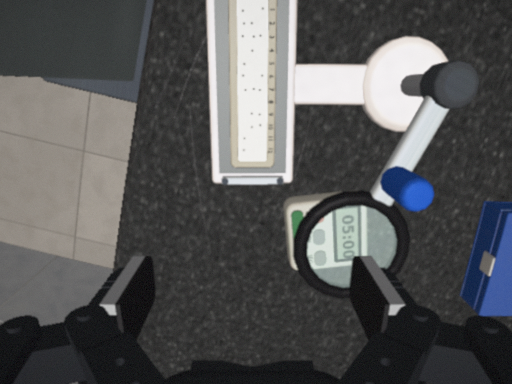

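The plate lies between the stops (cols 232–275, end at row 167, stop at 177). Knob at about (408,188), lens ring centred near (352,245) over the timer. I measure the knob and the plate.

Run:
```python
from h import *
s,d=pickle.load(open('pics/w4.pkl','rb')); w=cloud(d,s); z=w[...,2]; g=d['pixels'].min(-1); mx=d['pixels'].max(-1); hsv=cv2.cvtColor(d['pixels'],cv2.COLOR_RGB2HSV)
b=(hsv[...,1]>150)&(abs(hsv[...,0].astype(int)-112)<15); b[:,:375]=0;b[:,440:]=0; b&=(z>.102)
P=w[b]; print('knob',len(P),cv2.minEnclosingCircle(P[:,:2].astype(np.float32)),np.median(P[:,2]))
m=(mx<70)&(z>.074)&(z<.09); m[:55]=0;m[115:]=0;m[:,410:490].any(); m[:,:400]=0
P=w[m]; print('pivot',len(P),cv2.minEnclosingCircle(P[:,:2].astype(np.float32)))
m=(mx<70)&(z>.064)&(z<.08); m[:190]=0;m[:,:290]=0;m[300:]=0; m[:,415:]=0
P=w[m]; print('lens',len(P),cv2.minEnclosingCircle(P[:,:2].astype(np.float32)))
m=(g>110)&(z>.0185)&(z<.028); m[:,:225]=0;m[:,282:]=0;m[171:]=0
P=w[m];r=cv2.minAreaRect(P[:,:2].astype(np.float32)); print('plate',len(P),r,np.median(P[:,2]))
S=np.array([np.cos(.249),np.sin(.249)]);T=np.array([-S[1],S[0]]); q=P[:,:2]-[.4497,-.0533]; print('plate stand frame x',np.percentile(q@S,[1,99]),'y min',np.percentile(q@T,.5))
m=(g>110)&(z>.006)&(z<.028); m[:,:205]=0;m[:,300:]=0;m[190:]=0;m[:100]=0
P=w[m]; q=P[:,:2]-[.4497,-.0533]; print('stage x',np.percentile(q@S,[1,99]),'y min',np.percentile(q@T,.3))
```

```text
knob 895 ((0.5533193945884705, -0.08642659336328506), 0.010166069492697716) 0.10573432676818233
pivot 352 ((0.5663461685180664, -0.021620824933052063), 0.014295520260930061)
lens 3254 ((0.5430689454078674, -0.13879092037677765), 0.04096087068319321)
plate 7596 ((0.4517783522605896, -0.05354747176170349), (0.03389265015721321, 0.1184794157743454), 14.351612091064453) 0.021414720362824935
plate stand frame x [-0.01459914  0.01819764] y min -0.059305895089893
stage x [-0.03033059  0.0334967 ] y min -0.07447379349768961
```

```bash
python3 -m crank '.085 0 0 0 0 0 6.4;.085 0 0 0 0 0 6.4;.085 0 0 0 0 0 6.4;.085 0 0 0 0 0 6.3;.085 .0148 .0184 0 0 0 0;.085 .0148 .0184 0 0 0 0;.085 .0148 .0184 0 0 0 0;.085 .0148 .0183 0 0 0 0'
python3 -m crank '.085 0 0 0 0 0 0;.085 0 0 0 0 0 0;.085 0 0 0 0 0 0;.085 0 0 0 0 0 0;.085 0 0 0 0 0 0;.085 0 0 0 0 0 0;.085 0 0 0 0 0 0;.085 0 0 0 0 0 0'
```

```text
clock: 17.02
position: [0.5544, -0.0852, 0.1584]
tool_rot: [-3.142, -0.0, 1.374]
force: [-0.9, -0.2, -0.4]
grip_width: 0.0853
finger_force: 0.0
clock: 17.68
position: [0.5535, -0.087, 0.1584]
tool_rot: [3.141, 0.0, 1.372]
force: [1.0, -0.8, -0.2]
grip_width: 0.0853
finger_force: 0.0
```

```bash
python3 -m crank '.085 0 0 .015 0 0 0;.085 0 0 .02 0 0 0;.085 0 0 .015 0 0 0;.085 0 0 .01 0 0 0;.06 0 0 0 0 0 0;.04 0 0 0 0 0 0;.03 0 0 0 0 0 0;.015 0 0 0 0 0 0' 20
python3 -m crank '.015 0 0 0 0 0 0;.015 0 0 0 0 0 0;.015 0 0 0 0 0 0;.015 .0001 -.0035 0 0 0 3;.015 .0001 -.0035 0 0 0 3;.015 .0001 -.0035 0 0 0 3;.015 .0001 -.0035 0 0 0 3;.015 .0001 -.0035 0 0 0 3'
```

```text
clock: 18.35
position: [0.5541, -0.0869, 0.0992]
tool_rot: [3.14, -0.0, 1.372]
force: [0.6, 0.9, -0.3]
grip_width: 0.0384
finger_force: 0.0
clock: 19.02
position: [0.5375, -0.0815, 0.099]
tool_rot: [3.14, -0.0, 1.108]
force: [0.9, -1.8, 4.6]
grip_width: 0.0192
finger_force: 20.3
```

```bash
python3 -m crank '.015 .0001 -.0035 0 0 0 3;.015 .0001 -.0035 0 0 0 3;.015 .0001 -.0035 0 0 0 3;.015 .0001 -.0035 0 0 0 3;.015 .0001 -.0035 0 0 0 3;.015 .0001 -.0035 0 0 0 3;.015 .0001 -.0035 0 0 0 3;.015 .0001 -.0035 0 0 0 3'
python3 -m crank '.015 .0001 -.0035 0 0 0 3;.015 .0001 -.0035 0 0 0 3;.015 .0001 -.0035 0 0 0 3;.015 .0001 -.0035 0 0 0 3;.015 .0001 -.0035 0 0 0 3;.015 .0001 -.0035 0 0 0 3;.015 .0001 -.0035 0 0 0 3;.015 0 0 0 0 0 0'
```

```text
clock: 19.68
position: [0.5158, -0.0643, 0.099]
tool_rot: [3.14, -0.001, 0.689]
force: [0.4, -3.1, 4.7]
grip_width: 0.0191
finger_force: 20.3
clock: 20.35
position: [0.5038, -0.0424, 0.099]
tool_rot: [3.141, -0.001, 0.322]
force: [0.5, -2.3, 5.7]
grip_width: 0.0191
finger_force: 20.4
```

```bash
python3 -m crank '.015 0 -.0017 0 0 0 1.5;.015 0 -.0017 0 0 0 1.5;.015 0 0 0 0 0 0;.015 0 0 0 0 0 0;.015 0 0 0 0 0 0;.025 0 0 0 0 0 0;.04 0 0 0 0 0 0;.06 0 0 0 0 0 0'
python3 -m crank '.085 0 0 0 0 0 0;.085 0 0 0 0 0 0;.085 0 0 0 0 0 0;.085 0 0 -.01 0 0 0;.085 0 0 -.02 0 0 0;.085 0 0 -.03 0 0 0;.085 0 0 -.03 0 0 0;.085 0 0 -.02 0 0 0'
python3 -m crank '.085 -.01 .02 0 0 0 0;.085 -.01 .03 0 0 0 0;.085 -.01 .03 0 0 0 0;.085 0 .03 0 0 0 0;.085 0 .03 0 0 0 0;.085 0 .03 0 0 0 0;.085 0 .03 0 0 0 0;.085 0 .03 0 0 0 0'
python3 -m crank '.085 0 .02 0 0 0 0;.085 0 .03 0 0 0 0;.085 0 .02 0 0 0 0;.085 0 0 0 0 0 0;.085 0 0 0 0 0 0;.085 0 0 0 0 0 0;.085 0 0 0 0 0 0;.085 0 0 0 0 0 0'
python3 - <<'E'
from h import *
s,d=snap('top','t3'); w=cloud(d); z=w[...,2]; 
m=(z>.055)&(z<.077); m[:,:250]=0;m[:,290:]=0;m[:203]=0;m[237:]=0
P=w[m]; print('ring',cv2.minEnclosingCircle(P[:,:2].astype(np.float32)),len(P))
cv2.imwrite('pics/c3.png',cv2.resize(d['pixels'][150:250,110:330,::-1],None,fx=3.6,fy=3.6,interpolation=2))
E
```

```text
clock: 21.02
position: [0.5026, -0.0392, 0.0984]
tool_rot: [-3.142, -0.0, 0.273]
force: [0.2, 0.3, -0.9]
grip_width: 0.0478
finger_force: 0.0
clock: 21.68
position: [0.5029, -0.0392, 0.2115]
tool_rot: [3.141, -0.002, 0.273]
force: [0.6, 0.0, 0.8]
grip_width: 0.0852
finger_force: 0.0
clock: 22.35
position: [0.5357, -0.2703, 0.2092]
tool_rot: [3.142, -0.0, 0.273]
force: [0.8, 0.2, 0.7]
grip_width: 0.085
finger_force: 0.0
clock: 23.02
position: [0.5546, -0.3355, 0.2087]
tool_rot: [-3.142, -0.0, 0.274]
force: [0.5, 1.1, -0.4]
grip_width: 0.0851
finger_force: 0.0
ring ((0.4489458203315735, -0.05505358427762985), 0.04095520079135895) 761
```

View pics/c3.png

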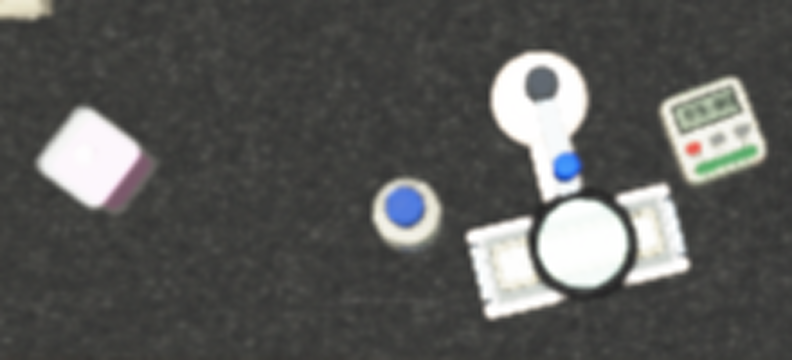

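The lens ring, centred at (0.449,-0.055) and about (583,243) in the crop, sits over the plate centre. The bottle, jar and timer look unmoved, so I hand in.

```bash
python3 -c "from workcell import bot; print(bot.job_done())"
```

```text
the job is handed in; nothing more can be done
None
```

The job is handed in (verdict not shown to me): the arm was swung clear on the timer side, the plate laid flat between the stops and released, and the lens swung back to within about 3 mm of the plate's centre; bottle, jar and timer show no movement in the last picture.

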